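# Level a crepe maker with a spirit level

### The arm

A 6-joint arm with a two-finger parallel gripper is mounted at the origin on a cart in front of the work surface, level with it; the furniture and walls round the work are solid. World frame = base frame: x ahead of the robot, y to its left, z up, the work surface at z = 0. Lengths are in m, angles in rad, forces in N, time in s.
With the tool pointing down it reaches from about 0.35 to 0.975 m from the base axis. Payload 4.9 kg.
Tool frame: the origin (TCP) lies at the very end of the fingers, on their centre line; the grasp point (between the pads) lies 19 mm behind it; z points along the fingers, y is the line along which they close (so a half turn about z gives the same grasp; the last joint's range is limited). The gripper opens to 85 mm and grips with 20 to 120 N. Pads are 22 mm wide; open, the fingers measure 114 mm over their backs; the gripper's body (76 mm by 85 mm) begins 54 mm behind the grasp point. The pads swing forward as they close: fully open they stand 13 mm farther back than shut.
Start: joints at [-1.417, 0.053, 1.613, -0, 1.476, -0.119], TCP at [0.168, -0.602, 0.231] pointing down, gripper open.
Joint ranges: [-3.01, 3.01], [-1.01, 2.22], [0.06, 2.58], [-1.02, 4.17], [0.09, 2.62], [-3.14, 3.14]. Speed limits (rad/s): [2.57, 2.57, 3.14, 3.14, 3.14, 3.14].

### API

Orientations are given as a unit quaternion [w, x, y, z].
In Python, from plant import * gives the robot as it stands.
- The arm moves only by the tool jog_arm, never from a script. Its argument "moves" is a list that holds one entry, the list of rows, each a list of 7 numbers: the finger opening in cm, from 0 to 8.54, then the shift along the tool's x, y, z in cm, then the turn, a rotation vector about the tool's x, y, z in rad. A call has 1 to 20 rows; each row shifts and turns the commanded pose from where the row before left it, along the tool's axes as they then stand; what a row does not reach is not made up. A row lasts 1/12 s, in which the tool goes at most 41.7 mm and 7.16 degrees, less where a joint would pass 70% of its speed; a pose out of reach is approached as far as the arm can. A call is refused whole if a number of a shift passes 4.17 or a number of a turn 0.125, either way. A call with a gripper value outside its range is refused whole. The fingers move at their own pace and stop on an object; the grip force is fixed at half the most. Time passes only in rows, so rows that do not move let the fingers close. It gives the time, the measured TCP pose, the force, the opening and the grip force at its end, in the units of the state.
- state(): the state, without advancing time (a new reading comes with each control period).
- grab_frame(name): name is "scene" or "side" or "wrist"; returns a dict with "color" (480x640x3 uint8, blue, green, red), "depth" (480x640 float32, m along the optical axis (not along the pixel's ray), 0 where there is no reading), "fx", "fy", "cx", "cy" (pixels), "k1" (the pictures are not rectified: a ray, as slopes to the right and down, at radius r is drawn at 1 + k1 r^2 times it, then the intrinsics apply), "R" (3x3) and "t" (3): a world point X has camera coordinates R X + t. Camera axes: x right, y down, z forward; pixel columns grow to the right and rows downward; lengths in m; the calibration is good to about 2 mm. A picture is of the moment at which its call begins.
- job_done(): hands the job in; it is judged then, once.
Trained networks look in a picture, given as the dict that the camera call returned (one of the last four; its "shot" number tells which), for a name from the list of things; names that differ only in an ending like _2 or _b are one class to them, and where a whole thing is asked for, a point or a joint stands for the part that bears it (a point fixed in the world has none). Each returns a list of dicts, best first, with "p" (0 to 1); they miss things now and then, are a little off and sometimes report something else, mostly with a low value. They report only what shows in the picture. A call takes as long as a camera call.
- recognise(name, picture): "rect" ([centre column, centre row, width, height] in pixels, round what is visible of it).
- regions_of(name, picture): "pixels" (480x640 bool, what is visible of it) and "rect" ([centre column, centre row, width, height] in pixels, round what is visible of it).
The state is a dict: "time": time; "joint_pos": joint angles; "joint_vel": joint speeds; "joint_efforts": joint torques, N m; "tool_pos": TCP position; "tool_rot": TCP orientation; "contact_force": force on the tool from outside, world axes, zero at the start; "ft_torque": the same for the moment, N m; "gripper_width": opening from 0.0 (shut) to 1.0 (fully open); "grasp_force": force on a finger pad.
Only numpy, scipy, OpenCV 4.12 (cv2) and the standard library are available. Lean on these libraries where they do the work, as an engineer would, in place of code of your own. Each camera call takes 0.05 s, during which the arm holds its last target. There are 200 camera calls.

### The job

The crepe maker leans, so batter would run to one side: first turn its heat control back to the off mark, then lay the spirit level across the middle of the plate, in line with the levelling screw, and let go of it. Turn the levelling screw until the bubble rests centred between its two lines, then press down on the middle of the spirit level with about the weight of a kilogram, so that the machine settles on its feet and the bubble is seen to stay between the lines. Finish while still pressing, and leave the jars and the mug where they stand.

Things in the scene. Friction and masses are not known exactly. Their poses are not given: they have to be found in the camera images.
- crepe_stand: Crepe maker's place on the worktop (it cannot slide): origin on the worktop under the round plate's middle, x to its back, y to its left, z up. Square steel box 286 x 286 mm, deck 70 mm high; on it a dark iron plate, 236 mm diameter, top 78 mm high. Two fixed rubber feet at y = -110 mm, one levelling screw at y = +165 mm: it leans only to left or right.
- griddle: The part of the crepe maker that leans: box, deck, plate and heat control. Origin on the worktop on the line of the fixed feet (110 mm to the right of the plate's middle); axes as crepe_stand, leaning about x. At the start the left side, with the levelling screw, is too low by 4.5 to 13 mrad.
- plate_centre (a point): Middle of the plate's flat top; z is normal to the plate, y points towards the levelling screw, x to the machine's back.
- heat_grip (a point): On the heat knob's axis at grip height, 7 mm below its top; the knob is on the deck's front right corner, 108 mm in front and 108 mm to the right of the plate's middle. Black disc, 38 mm diameter, 7 mm high, with an upright bar 37 mm long, 11 mm thick, its top 38 mm above the deck. The point turns with it: x along the bar, to the white-marked end. Pinch the bar across its thickness.
- heat_knob (a joint): Angle of the heat control, rad. 0: white pointer at the off mark, a black line on the deck behind the knob, straight towards the machine's back (+x). Grows clockwise seen from above, along the row of growing dots. It turns past off to -0.8 with no stop and stays where it is left (0.05 N m). Starts at 0.6 to 1.35.
- foot_grip (a point): On the upright axis of the levelling screw's round black knob, on an ear at the middle of the machine's left side (165 mm left of the plate's middle), 100 mm above the worktop. Knob 36 mm diameter, from 86 to 112 mm above the worktop; the deck's edge, 70 mm high, is 22 mm from its axis. The knob keeps its height (the ear climbs on the screw); the point does not turn.
- foot_knob (a joint): Angle of the levelling screw, rad, growing clockwise from above, which raises the machine's left side: steep thread, 8 mm a turn, 4.6 mrad of lean per rad. Starts at -1.75 to -1.2. As the worktop is not true, the level angle differs each time: only the bubble tells. 1 to 2.8 rad clockwise are needed, so regrasp. Stays where it is left (0.06 N m).
- spirit_level: Loose aluminium spirit level, 180 x 24 x 42 mm (x, y, z), about 0.2 kg. Origin in the middle of its underside, x along its length, z up. The vial is sunk in the middle of its top between two strong cheeks that may be gripped and pressed; its lines are 19 mm apart, the bubble 12 mm long. Starts flat on the worktop to the right. Either end may point to the levelling screw.
- bubble (a joint): Place of the bubble along the spirit level's own x, m: 0 centred, beyond +-0.003 it overlaps a line. Goes to the higher end, 1.5 mm per mrad (stops at 0.021), settles in about 1 s. The feet are rubber: 10 N pressed on the plate's middle lower the left side by about 0.7 mrad, so the bubble goes about 1 mm to the right; more if pressed harder or nearer the screw.
- sugar_jar: Bystander: clip-top glass jar of sugar, 110 x 102 x 130 mm, origin under its middle; leave alone.
- jam_jar: Bystander: jam jar of 69 mm diameter, 99 mm high, origin under its middle; leave alone.
- mug: Bystander: white mug, 83 x 117 x 94 mm with its handle, origin under its middle; leave alone.

How it is judged:
By the outcome, as a careful person would: the job done as asked, in the order asked, and still so for the second after the job is handed in, while the arm keeps its last pose, push and grip.
It also fails if it takes over 72 s, if anything falls off the work surface, if the arm or the gripper's body presses on something with over 40 N, if the wrist force passes 120 N, or if a joint passes its speed limit or range.

## Working session

There is one attempt and no reset: what is moved stays moved. The work goes in short steps, Python scripts to look and compute and a tool call to move; the robot and the scene stay as the last step left them, time stands still between calls to the robot, and variables do not carry over. Pictures are saved under pics/ and viewed, at most 10 in all, crops included, and the job is handed in when it is done.

Besides the shell and the picture viewer there is one more tool, called after "Emit:" as name(argument=value, ...), one argument or row to a line, values as JSON. jog_arm: Moves the arm, as the interface text tells. Its arguments: {"type":"object","properties":{"moves":{"type":"array"}},"required":["moves"]}

```bash
ls; mkdir -p pics
cat > h.py <<'E'
from plant import *
import numpy as np, cv2, pickle
def unproj(f,u,v,z=None,d=None):
    # pixel -> world; on plane height z, or at depth d
    x=(u-f['cx'])/f['fx']; y=(v-f['cy'])/f['fy']; s=np.hypot(x,y); r=s
    for _ in range(20): r=s/(1+f['k1']*r*r)
    k=r/s if s>0 else 1
    ray=np.array([x*k,y*k,1.0]); R=np.array(f['R']); t=np.array(f['t'])
    c=-R.T@t; w=R.T@ray
    if d is not None: return c+w*d
    if z is not None: return c+w*(z-c[2])/w[2]
    return c,w
def proj(f,X):
    p=np.array(f['R'])@np.array(X)+np.array(f['t']); a=p[:2]/p[2]
    a=a*(1+f['k1']*(a@a)); return np.array([a[0]*f['fx']+f['cx'],a[1]*f['fy']+f['cy']])
def cloud(f,m):
    vs,us=np.nonzero(m&(f['depth']>0))
    return np.array([unproj(f,u,v,d=f['depth'][v,u]) for u,v in zip(us,vs)])
E
cat > a.py <<'E'
from h import *
s=state(); print(s)
ims=[]
for n in ['scene','side','wrist']:
    f=grab_frame(n); pickle.dump(f,open(n+'.pkl','wb')); ims.append(f['color'])
    print(n,f['fx'],f['k1'],'cam',(-np.array(f['R']).T@f['t']).round(3))
    for o in ['griddle','heat_knob','foot_knob','spirit_level','sugar_jar','jam_jar','mug']:
        r=regions_of(o,f)
        if r and r[0]['p']>.3:
            P=cloud(f,r[0]['pixels'])
            print(o,round(r[0]['p'],2),np.round(r[0]['rect']), *( (np.percentile(P,[2,50,98],axis=0).round(3).tolist()) if len(P) else []))
cv2.imwrite('pics/scene.png',ims[0]); cv2.imwrite('pics/side.png',ims[1]); cv2.imwrite('pics/wrist.png',ims[2])
E
python3 a.py
```

```text
pics
{'time': 0.0, 'joint_pos': array([-1.41698046e+00,  5.33497239e-02,  1.61429264e+00, -2.03571569e-05,
        1.47597698e+00, -1.18954701e-01]), 'joint_vel': array([-1.59711479e-04,  8.74294399e-04, -5.91423835e-05,  7.72804441e-05,
       -3.50178820e-04,  1.04524023e-04]), 'joint_efforts': array([-9.01388885e-04, -3.93688095e+01, -3.70180035e+01, -2.25713234e-04,
        7.05724378e-03,  1.37124283e-05]), 'tool_pos': array([ 0.16830239, -0.60127267,  0.23006824]), 'tool_rot': array([-1.01301338e-03,  9.90713294e-01,  1.35963756e-01, -2.77926156e-05]), 'contact_force': array([-0.13346333, -0.32691671,  0.00776378]), 'ft_torque': array([-0.0424556 ,  0.02620169, -0.00427901]), 'grasp_force': 0.0, 'gripper_width': 0.9974473620200175}
scene 529.131393992471 -0.15244555740965324 cam [-0.359 -1.195  0.857]
griddle 0.91 [328. 224. 120.  59.] [0.437, -0.147, 0.031] [0.479, -0.013, 0.07] [0.71, 0.157, 0.1]
heat_knob 0.66 [324. 231.  13.  15.] [0.462, -0.133, 0.072] [0.477, -0.12, 0.088] [0.491, -0.105, 0.108]
spirit_level 0.69 [342. 292.  16.  21.] [0.352, -0.332, 0.001] [0.384, -0.308
[... 287 characters left out ...]
 -0.199  0.873]
griddle 0.58 [311. 235.  69.  61.] [0.441, -0.142, 0.026] [0.53, -0.063, 0.075] [0.72, 0.037, 0.099]
heat_knob 0.58 [329. 239.  13.  16.] [0.461, -0.13, 0.073] [0.475, -0.115, 0.089] [0.504, -0.097, 0.11]
spirit_level 0.58 [388. 270.  44.  41.] [0.347, -0.323, 0.002] [0.415, -0.272, 0.028] [0.494, -0.216, 0.045]
sugar_jar 0.96 [162. 238.  37.  48.] [0.454, 0.312, 0.026] [0.476, 0.348, 0.102] [0.528, 0.4, 0.133]
jam_jar 0.89 [164. 268.  34.  42.] [0.338, 0.286, 0.005] [0.351, 0.31, 0.067] [0.398, 0.346, 0.102]
mug 0.93 [495. 268.  36.  48.] [0.336, -0.588, 0.006] [0.373, -0.548, 0.064] [0.445, -0.512, 0.095]
wrist 414.6678341170665 -0.065296230362434 cam [ 0.24  -0.584  0.373]
```

Run:
```python
from h import *
a=pickle.load(open('scene.pkl','rb'))['color'][170:350,230:450]; b=pickle.load(open('side.pkl','rb'))['color'][190:310,230:430]
a=cv2.resize(a,None,fx=2,fy=2,interpolation=cv2.INTER_CUBIC); b=cv2.resize(b,None,fx=1.8,fy=1.8,interpolation=cv2.INTER_CUBIC)
c=np.zeros((600,800,3),np.uint8); c[:360,:440]=a; c[:216,440:800]=b
w=cv2.resize(pickle.load(open('wrist.pkl','rb'))['color'],(320,240)); c[360:600,440:760]=w
cv2.imwrite('pics/c1.png',c)
```

```text
(no output)
```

View pics/c1.png

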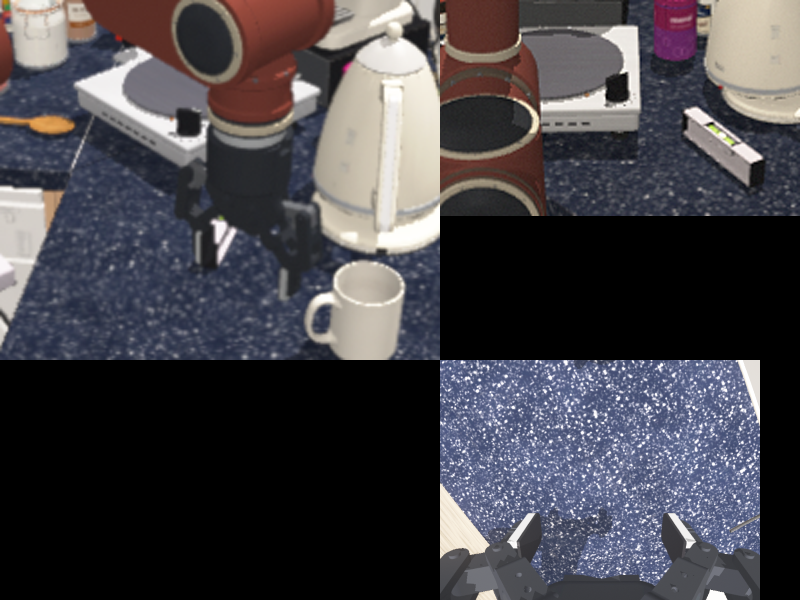

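```bash
cat >> h.py <<'E'
from scipy.spatial.transform import Rotation as Ro
def quat(q): return Ro.from_quat([q[1],q[2],q[3],q[0]])
def down(yaw): # tool x at yaw in world, z down
    c,s=np.cos(yaw),np.sin(yaw); return Ro.from_matrix(np.array([[c,s,0],[s,-c,0],[0,0,-1.]]))
def plan(p,yaw,s=None):
    """shift in tool axes (cm) and turn (rotvec) from measured pose to target; all-at-once"""
    s=s or state(); R=quat(s['tool_rot']); T=down(yaw)
    d=R.inv().apply(np.array(p)-s['tool_pos'])*100; r=(R.inv()*T).as_rotvec()
    print('tool shift cm',d.round(2),'turn',r.round(3),'|world d',(np.array(p)-s['tool_pos']).round(4)); return d,r
E
python3 - <<'E'
from h import *
for n in ['scene','side']:
    f=pickle.load(open(n+'.pkl','rb'))
    P=cloud(f,np.ones((480,640),bool))
    for z0,z1 in [(0.02,.07),(.1,.14),(.2,.25)]:
        m=(P[:,2]>z0)&(P[:,2]<z1)&(P[:,0]>.1)&(P[:,0]<1)&(abs(P[:,1])<.75)
        H,_,_=np.histogram2d(P[m,0],P[m,1],bins=[np.arange(.1,1.01,.05),np.arange(-.75,.76,.05)])
        print(n,z0); 
        for i,row in enumerate(H): print('%.2f '%(.1+.05*i),''.join('#' if v>4 else '.' for v in row))
f=pickle.load(open('wrist.pkl','rb')); s=state()
R=quat(s['tool_rot']).as_matrix()
print('cam axes in tool',(R.T@np.array(f['R']).T).round(3),'pos in tool',(R.T@(-np.array(f['R']).T@f['t']-s['tool_pos'])).round(4))
plan([.45,-.1,.40],0.)
E
```

```text
scene 0.02
0.10  ..............................
0.15  ............................##
0.20  ...........................###
0.25  ..........................####
0.30  ....#.....................###.
0.35  ...##...##....................
0.40  #..##....#..######...........#
0.45  ##.........#######...##.......
0.50  .##..###....#....##..#...#.#..
0.55  ..##.#####.......##...#....#..
0.60  ...####...............#..#....
0.65  ....###.....#.................
0.70  .....##.....##................
0.75  ......##....###...............
0.80  .......##...#.................
0.85  ........##....................
0.90  .........##...................
0.95  ..........###.................
scene 0.1
0.10  ..............................
0.15  ............................##
0.20  ...........................##.
0.25  ..........................##..
0.30  .........................##...
0.35  ..............................
0.40  #............................#
0.45  ##..........#........###......
0.50  .##..##..............####..#..
0.55  ..##...###............###.##..
0.60  ...##.#...............#..##...
0.65  
[... 2479 characters left out ...]
 ..............................
0.40  #.............................
0.45  ..............................
0.50  .##...........................
0.55  ..##..###.............##..##..
0.60  ...##..###............##.#####
0.65  ....##.###..............##..##
0.70  .....##..#.............##.....
0.75  ......##..............##......
0.80  .......##............##.......
0.85  ........##...####...##........
0.90  .........##..#..#..##.........
0.95  ..........##..................
cam axes in tool [[ 0.    -0.959 -0.285]
 [ 1.     0.    -0.   ]
 [ 0.    -0.285  0.959]] pos in tool [ 0.0734  0.0019 -0.1419]
tool shift cm [ 40.64 -40.75 -16.87] turn [-0.    -0.     0.273] |world d [0.2816 0.5019 0.1687]
```

Emit:
jog_arm(
  moves=[
    [[8.5, 1.0, -1.1, -1.5, 0, 0, 0], [8.5, 2.3, -2.5, -1.5, 0, 0, 0], [8.5, 2.4, -2.6, -1.5, 0, 0, 0], [8.5, 2.4, -2.6, -1.5, 0, 0, 0], [8.5, 2.4, -2.6, -1.5, 0, 0, 0], [8.5, 2.4, -2.6, -1.5, 0, 0, 0], [8.5, 2.4, -2.6, -1, 0, 0, 0], [8.5, 2.4, -2.6, -1, 0, 0, 0], [8.5, 2.4, -2.6, -1, 0, 0, 0], [8.5, 2.4, -2.6, -1, 0, 0, 0], [8.5, 2.4, -2.6, 0, 0, 0, 0], [8.5, 2.4, -2.6, 0, 0, 0, 0], [8.5, 2.4, -2.6, 0, 0, 0, 0], [8.5, 2.4, -2.6, 0, 0, 0, 0], [8.5, 2.4, -2.6, 0, 0, 0, 0], [8.5, 0, 0, 0, 0, 0, 0.091], [8.5, 0, 0, 0, 0, 0, 0.091], [8.5, 0, 0, 0, 0, 0, 0.091]],
  ],
)

```text
time: 2.7
tool_pos: [0.4002, -0.1478, 0.3614]
tool_rot: [0.0, 1.0, -0.001, 0.0]
contact_force: [-0.2, -0.8, 0.4]
gripper_width: 0.994
grasp_force: 0.0
```

Emit:
jog_arm(
  moves=[
    [[8.5, 3.5, -0.7, 0, 0, 0, 0], [8.5, 3.5, -0.7, 0, 0, 0, 0], [8.5, 3.5, -0.7, 0, 0, 0, 0], [8.5, 3.5, -0.7, 0, 0, 0, 0], [8.5, 3.5, -0.7, 0, 0, 0, 0], [8.5, 3.5, -0.7, 0, 0, 0, 0], [8.5, 2, -0.7, 0, 0, 0, 0], [8.5, 0, 0, 0, 0, 0, 0], [8.5, 0, 0, 0, 0, 0, 0]],
  ],
)

```text
time: 3.45
tool_pos: [0.6303, -0.0994, 0.3604]
tool_rot: [-0.0, 1.0, 0.0, -0.001]
contact_force: [0.8, 0.1, -0.2]
gripper_width: 0.989
grasp_force: 0.0
```

```bash
cat > b.py <<'E'
from h import *
s=state(); print(s['time'],s['tool_pos'],s['contact_force'],s['joint_pos'].round(2))
f=grab_frame('wrist'); pickle.dump(f,open('w1.pkl','wb'))
for o in ['griddle','heat_knob','foot_knob','spirit_level','bubble']:
    r=regions_of(o,f)
    if r and r[0]['p']>.2:
        P=cloud(f,r[0]['pixels'])
        print(o,round(r[0]['p'],2),np.round(r[0]['rect']), *( (np.percentile(P,[2,50,98],axis=0).round(3).tolist()) if len(P) else []))
cv2.imwrite('pics/w1.png',f['color'])
E
python3 b.py
```

```text
3.45 [ 0.63026925 -0.09942568  0.3604047 ] [ 0.76017812  0.11437192 -0.1514137 ] [-0.27  0.04  1.41 -0.    1.69  1.3 ]
griddle 0.86 [218. 210. 296. 266.] [0.457, -0.139, 0.066] [0.607, -0.009, 0.075] [0.724, 0.141, 0.078]
heat_knob 0.58 [338. 321.  28.  43.] [0.472, -0.131, 0.069] [0.489, -0.113, 0.09] [0.5, -0.098, 0.108]
foot_knob 0.72 [ 71. 240.  46.  44.] [0.561, 0.144, 0.089] [0.58, 0.156, 0.11] [0.595, 0.176, 0.113]
spirit_level 0.81 [428. 302.  40.  66.] [0.447, -0.251, 0.006] [0.489, -0.233, 0.04] [0.509, -0.215, 0.042]
```

View pics/w1.png

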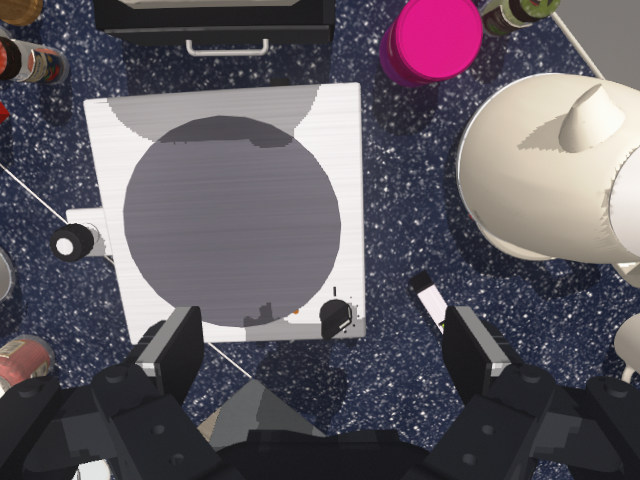

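Emit:
jog_arm(
  moves=[
    [[6, -2.4, 0.2, 2, 0, 0, 0], [6, -2.5, 0.3, 2.5, 0, 0, 0], [6, -2.5, 0.3, 2.7, 0, 0, 0], [6, -2.5, 0.3, 2.7, 0, 0, 0], [6, -2.4, 0.3, 2.6, 0, 0, 0], [6, -2.4, 0.2, 2.5, 0, 0, 0], [6, 0, 0, 0, 0, 0, 0], [6, 0, 0, 0, 0, 0, 0]],
  ],
)

```text
time: 4.42
tool_pos: [0.4804, -0.1154, 0.2089]
tool_rot: [-0.001, 1.0, -0.001, -0.002]
contact_force: [1.0, 0.4, 1.3]
gripper_width: 0.703
grasp_force: 0.0
```

```bash
cat > c.py <<'E'
from h import *
# plate circle from w1
f=pickle.load(open('w1.pkl','rb')); g=cv2.cvtColor(f['color'],cv2.COLOR_BGR2GRAY).astype(float)
def fitc(f,c0,r0,z,n=180):
    g=cv2.GaussianBlur(cv2.cvtColor(f['color'],cv2.COLOR_BGR2GRAY),(3,3),0).astype(float)
    pts=[]
    for a in np.linspace(0,2*np.pi,n,endpoint=False):
        rr=np.arange(r0-.015,r0+.015,.0005)
        uv=np.array([proj(f,[c0[0]+r*np.cos(a),c0[1]+r*np.sin(a),z]) for r in rr])
        if (uv<2).any() or (uv[:,0]>637).any() or (uv[:,1]>470).any(): continue
        v=cv2.remap(g.astype(np.float32),uv[:,0].astype(np.float32)[None],uv[:,1].astype(np.float32)[None],1)[0]
        d=np.gradient(v); i=d.argmax()
        if d[i]>4: pts.append([c0[0]+rr[i]*np.cos(a),c0[1]+rr[i]*np.sin(a)])
    pts=np.array(pts); c=np.array(c0[:2])
    from scipy.optimize import least_squares
    q=least_squares(lambda q:np.hypot(*(pts-q[:2]).T)-q[2],[*c,r0],loss='soft_l1',f_scale=.001)
    return q.x,len(pts),np.median(abs(q.fun))
c=[.59,-.005]
for _ in range(3):
    q,n,e=fitc(f,c,.118,.077); c=q[:2]
print('plate',q.round(4),n,e)
r=regions_of('griddle',f) if 0 else None
s=state(); print(s['time'],s['tool_pos'])
w=grab_frame('wrist'); pickle.dump(w,open('w2.pkl','wb'))
r=regions_of('heat_knob',w)
for x in r[:2]:
    P=cloud(w,x['pixels']); print(x['p'],x['rect']); print(np.percentile(P,[2,50,98],axis=0).round(4))
P=cloud(w,np.ones((480,640),bool))
m=(P[:,2]>.09)&(P[:,2]<.12)&(abs(P[:,0]-.485)<.05)&(abs(P[:,1]+.115)<.05)
T=P[m]; print('bar pts',m.sum(),T.mean(0).round(4),np.percentile(T[:,2],[50,98]).round(4))
t=T[T[:,2]>np.percentile(T[:,2],98)-.008][:,:2].astype(np.float32)
print('minrect',cv2.minAreaRect(t))
m=(P[:,2]<.085)&(P[:,2]>.05)&(abs(P[:,0]-.5)<.1); print('deck z med',np.median(P[m][:,2]))
cv2.imwrite('pics/w2.png',cv2.resize(w['color'][120:420,170:470],(600,600),interpolation=cv2.INTER_CUBIC))
E
python3 c.py
```

```text
plate [ 0.5853 -0.0029  0.1171] 173 0.00011405375979639532
4.4167 [ 0.48042767 -0.11539041  0.20893064]
0.65 [323.2, 226.4, 52.9, 67.7]
[[ 0.4669 -0.1314  0.0723]
 [ 0.4866 -0.1143  0.0886]
 [ 0.4998 -0.0992  0.1087]]
bar pts 1258 [ 0.4841 -0.1155  0.1051] [0.1069 0.109 ]
minrect ((0.48230230808258057, -0.11540520191192627), (0.011377046816051006, 0.03753400593996048), 40.98728561401367)
deck z med 0.07603337361285897
```

View pics/w2.png

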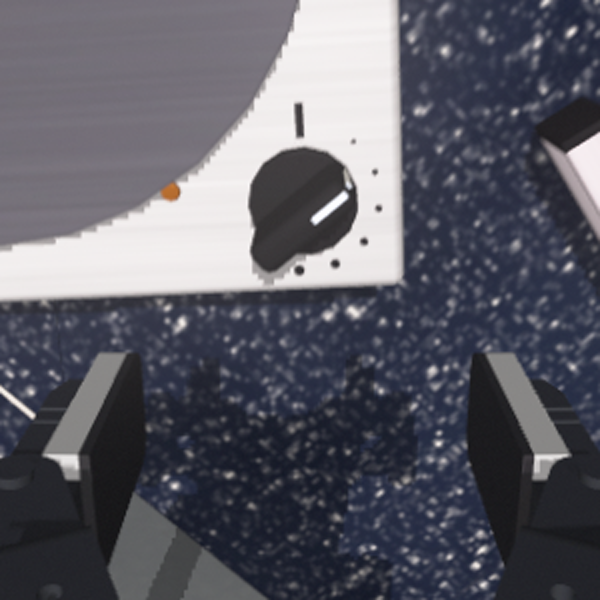

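Emit:
jog_arm(
  moves=[
    [[3.5, 0.2, 0, 1, 0, 0, 0.122], [3.5, 0, 0, 1.5, 0, 0, 0.122], [3.5, 0, 0, 1.5, 0, 0, 0.122], [3.5, 0, 0, 1.5, 0, 0, 0.122], [3.5, 0, 0, 1.5, 0, 0, 0.122], [3.5, 0, 0, 1.5, 0, 0, 0.122], [3.5, 0, 0, 1, 0, 0, 0.122], [3.5, 0, 0, 1, 0, 0, 0], [3.5, 0, 0, 1, 0, 0, 0], [3.5, 0, 0, 0.7, 0, 0, 0], [3.5, 0, 0, 0.4, 0, 0, 0], [3.5, 0, 0, 0, 0, 0, 0], [3.5, 0, 0, 0, 0, 0, 0]],
  ],
)

```text
time: 5.6
tool_pos: [0.4852, -0.1159, 0.0856]
tool_rot: [0.0, 0.91, -0.414, 0.0]
contact_force: [1.1, -0.4, -0.2]
gripper_width: 0.414
grasp_force: 0.0
```

Run:
```python
from h import *
f=pickle.load(open('w1.pkl','rb')); a=unproj(f,360,83,z=.0715);b=unproj(f,365,337,z=.0705);c=unproj(f,85,100,z=.068); d=unproj(f,131,343,z=.068)
print(a,b,c,d)
for p,q in [(b,a),(d,c)]: print('yaw edge',np.degrees(np.arctan2(*(q-p)[[1,0]])))
for p,q in [(a,c),(b,d)]: print('yaw edge',np.degrees(np.arctan2(*(q-p)[[1,0]]))-90)
w=pickle.load(open('w2.pkl','rb'))
p=unproj(w,170+299/2,120+103/2,z=.0705);q=unproj(w,170+300/2,120+137/2,z=.0705); print('mark',p,q,np.degrees(np.arctan2(*(p-q)[[1,0]])))
print('mark from knob',np.degrees(np.arctan2(*((p+q)/2-[.4823,-.1154,0])[[1,0]])))
s=state();print(s['time'],s['tool_pos'],s['contact_force']); plan([.4823,-.1154,.083],-.858)
```

```text
[ 0.73295219 -0.13752956  0.0715    ] [ 0.45132051 -0.15086703  0.0705    ] [0.71969493 0.14249021 0.068     ] [0.43931794 0.13080053 0.068     ]
yaw edge 2.711378802307961
yaw edge 2.3874338442123886
yaw edge 2.7105880050967386
yaw edge 2.4400429592982533
mark [ 0.5160693  -0.11467266  0.0705    ] [ 0.50446891 -0.11497127  0.0705    ] 1.4745575085407787
mark from knob 1.183959406195927
5.6 [ 0.48518559 -0.11587178  0.08558636] [ 1.09137556 -0.41067978 -0.21676462]
tool shift cm [-0.23  0.19  0.26] turn [-0.    -0.     0.005] |world d [-0.0029  0.0005 -0.0026]
```

Emit:
jog_arm(
  moves=[
    [[3.5, -0.2, 0.2, 0.2, 0, 0, 0], [2, 0, 0, 0, 0, 0, 0], [0.5, 0, 0, 0, 0, 0, 0], [0, 0, 0, 0, 0, 0, 0], [0, 0, 0, 0, 0, 0, 0], [0, 0, 0, 0, 0, 0, 0], [0, 0, 0, 0, 0, 0, 0], [0, 0, 0, 0, 0, 0, 0]],
  ],
)

```text
time: 6.27
tool_pos: [0.4822, -0.1156, 0.0837]
tool_rot: [-0.0, 0.91, -0.414, 0.0]
contact_force: [-1.5, 1.7, 3.3]
gripper_width: 0.112
grasp_force: 60.5
```

Emit:
jog_arm(
  moves=[
    [[0, 0, 0, 0, 0, 0, -0.09], [0, 0, 0, 0, 0, 0, -0.115], [0, 0, 0, 0, 0, 0, -0.115], [0, 0, 0, 0, 0, 0, -0.115], [0, 0, 0, 0, 0, 0, -0.115], [0, 0, 0, 0, 0, 0, -0.115], [0, 0, 0, 0, 0, 0, -0.115], [0, 0, 0, 0, 0, 0, -0.115], [0, 0, 0, 0, 0, 0, 0], [0, 0, 0, 0, 0, 0, 0], [0, 0, 0, 0, 0, 0, 0]],
  ],
)

```text
time: 7.18
tool_pos: [0.4828, -0.1141, 0.0837]
tool_rot: [-0.002, 1.0, 0.02, 0.001]
contact_force: [2.3, 7.7, 3.3]
gripper_width: 0.117
grasp_force: 60.5
```

Emit:
jog_arm(
  moves=[
    [[1.5, 0, 0, 0, 0, 0, 0], [3.5, 0, 0, 0, 0, 0, 0], [3.5, 0, 0, 0, 0, 0, 0], [3.5, 0, 0, 0, 0, 0, 0], [4, 0, 0, -2, 0, 0, 0], [5, 0, 0, -3, 0, 0, 0], [6, 0, 0, -3, 0, 0, 0], [6, 0, 0, -3, 0, 0, 0], [6, 0, 0, -1.5, 0, 0, 0], [6, 0, 0, 0, 0, 0, 0]],
  ],
)

```text
time: 8.02
tool_pos: [0.4844, -0.1168, 0.2134]
tool_rot: [0.002, 1.0, 0.02, 0.004]
contact_force: [1.1, -0.3, -0.2]
gripper_width: 0.703
grasp_force: 0.0
```

```bash
cat > d.py <<'E'
from h import *
s=state(); print(s['time'],s['tool_pos'])
w=grab_frame('wrist'); pickle.dump(w,open('w3.pkl','wb'))
P=cloud(w,np.ones((480,640),bool))
m=(P[:,2]>.1)&(P[:,2]<.12)&(abs(P[:,0]-.485)<.04)&(abs(P[:,1]+.115)<.04)
T=P[m]; t=T[:,:2].astype(np.float32)
print('minrect',m.sum(),cv2.minAreaRect(t),np.percentile(T[:,2],98))
u,sv,vt=np.linalg.svd(t-t.mean(0)); print('pca deg',np.degrees(np.arctan2(vt[0,1],vt[0,0])))
r=regions_of('spirit_level',w)
for x in r[:1]:
    L=cloud(w,x['pixels']); print('level',x['p'],x['rect'],np.percentile(L,[2,50,98],axis=0).round(3))
im=w['color'].copy(); 
cv2.imwrite('pics/w3.png',cv2.resize(im[100:360,180:440],(600,600),interpolation=cv2.INTER_CUBIC))
plan([.4,-.27,.25],np.radians(2.5))
E
python3 d.py
```

```text
8.0167 [ 0.48438587 -0.11675061  0.21342353]
minrect 959 ((0.4827560484409332, -0.11524366587400436), (0.037194982171058655, 0.010280552320182323), 2.3536274433135986) 0.10901311937820227
pca deg -177.97389
level 0.57 [495.5, 271.6, 122.6, 181.3] [[ 0.36  -0.318  0.003]
 [ 0.441 -0.262  0.04 ]
 [ 0.506 -0.216  0.042]]
tool shift cm [-8.83 15.08 -4.17] turn [ 0.001 -0.001 -0.003] |world d [-0.0821 -0.1542  0.0417]
```

View pics/w3.png

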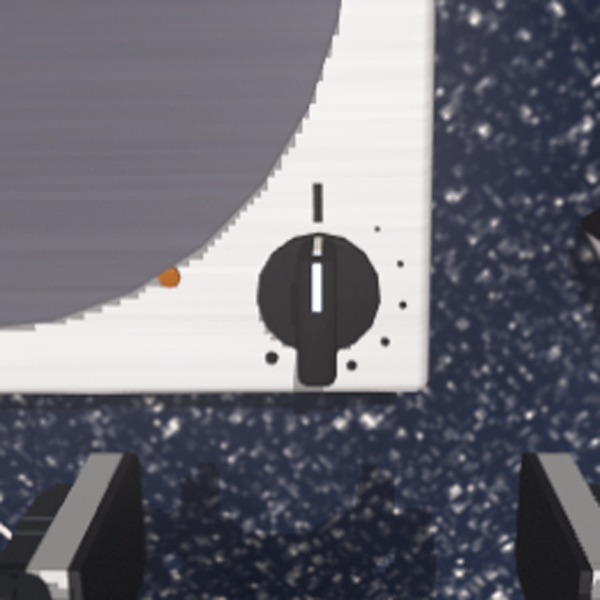

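Run:
```python
from h import *
w=pickle.load(open('w3.pkl','rb'))
P=cloud(w,np.ones((480,640),bool))
m=(P[:,2]>.034)&(P[:,2]<.055)&(P[:,1]<-.18)&(P[:,1]>-.4)&(P[:,0]>.3)&(P[:,0]<.55)
T=P[m]; print(m.sum(),cv2.minAreaRect(T[:,:2].astype(np.float32)),np.percentile(T[:,2],[5,50,95]))
plan([.43,-.265,.17],np.radians(36))
```

```text
5516 ((0.4283708333969116, -0.27191340923309326), (0.1793309599161148, 0.02506646327674389), 33.473411560058594) [0.03608209 0.04063975 0.04200569]
tool shift cm [-5.81 14.69  3.83] turn [ 0.001 -0.    -0.588] |world d [-0.0521 -0.1492 -0.0383]
```

Emit:
jog_arm(
  moves=[
    [[5, -1.2, 2.8, 0, 0, 0, 0], [5, -1.3, 3.2, 0, 0, 0, 0], [5, -1.3, 3.2, 0, 0, 0, 0], [5, -1.2, 3.2, 0, 0, 0, 0], [5, -1.2, 2.9, 0, 0, 0, 0], [5, 0, 0, 1.9, 0, 0, -0.109], [5, 0, 0, 1.9, 0, 0, -0.109], [5, 0, 0, 1.9, 0, 0, -0.109], [5, 0, 0, 1.9, 0, 0, -0.109], [5, 0, 0, 1.9, 0, 0, -0.109], [5, 0, 0, 0, 0, 0, 0], [5, 0, 0, 0, 0, 0, 0]],
  ],
)

```text
time: 9.12
tool_pos: [0.4245, -0.2695, 0.1102]
tool_rot: [-0.003, 0.958, 0.287, -0.002]
contact_force: [0.8, -0.9, -0.5]
gripper_width: 0.587
grasp_force: 0.0
```

```bash
cat > e.py <<'E'
from h import *
s=state(); print(s['time'],s['tool_pos'])
w=grab_frame('wrist'); pickle.dump(w,open('w4.pkl','wb'))
P=cloud(w,np.ones((480,640),bool))
m=(P[:,2]>.034)&(P[:,2]<.055)&(P[:,1]<-.18)&(P[:,1]>-.4)&(P[:,0]>.3)&(P[:,0]<.55)
T=P[m]; r=cv2.minAreaRect(T[:,:2].astype(np.float32)); print(m.sum(),r,np.percentile(T[:,2],[5,50,95]))
plan([.4284,-.2719,.014],np.radians(33.5))
E
python3 e.py
```

```text
9.1167 [ 0.42454502 -0.26952962  0.11023857]
13898 ((0.42758941650390625, -0.2725650370121002), (0.18003739416599274, 0.024329978972673416), 33.40717315673828) [0.03661131 0.04085983 0.04210724]
tool shift cm [0.16 0.3  9.81] turn [-0.003  0.001 -0.002] |world d [ 0.0028 -0.0015 -0.0981]
```

Emit:
jog_arm(
  moves=[
    [[5, 0.2, 0.3, 1.5, 0, 0, 0], [5, 0, 0, 2.5, 0, 0, 0], [5, 0, 0, 2.5, 0, 0, 0], [5, 0, 0, 1.7, 0, 0, 0], [5, 0, 0, 1, 0, 0, 0], [5, 0, 0, 0.4, 0, 0, 0], [5, 0, 0, 0, 0, 0, 0], [2.5, 0, 0, 0, 0, 0, 0], [1, 0, 0, 0, 0, 0, 0], [1, 0, 0, 0, 0, 0, 0], [1, 0, 0, 0, 0, 0, 0], [1, 0, 0, 0, 0, 0, 0]],
  ],
)

```text
time: 10.17
tool_pos: [0.4308, -0.2732, 0.0191]
tool_rot: [0.001, 0.957, 0.289, 0.001]
contact_force: [-0.8, 1.4, 6.1]
gripper_width: 0.268
grasp_force: 60.1
```

Emit:
jog_arm(
  moves=[
    [[1, 0, 0, -2, 0, 0, 0], [1, 0, 0, -4, 0, 0, 0], [1, 0, 0, -4, 0, 0, 0], [1, 0, 0, -4, 0, 0, 0], [1, 2.2, -1.1, -1, 0, 0, 0], [1, 3.2, -1.6, 0, 0, 0, 0], [1, 3.2, -1.6, 0, 0, 0, 0], [1, 3.2, -1.6, 0, 0, 0, 0], [1, 3.2, -1.6, 0, 0, 0, 0], [1, 3.2, -1.6, 0, 0, 0, 0], [1, 3.2, -1.6, 0, 0, 0, 0], [1, 3.2, -1.7, 0, 0, 0, 0], [1, 3.2, -1.7, 0, 0, 0, 0], [1, 0, 0, 0, 0, 0, -0.11], [1, 0, 0, 0, 0, 0, -0.115], [1, 0, 0, 0, 0, 0, -0.115], [1, 0, 0, 0, 0, 0, -0.115], [1, 0, 0, 0, 0, 0, -0.115], [1, 0, 0, 0, 0, 0, -0.115], [1, 0, 0, 0, 0, 0, -0.115]],
  ],
)

```text
time: 11.83
tool_pos: [0.5828, -0.0011, 0.1665]
tool_rot: [-0.0, 0.768, 0.641, -0.0]
contact_force: [-0.2, -0.3, -2.8]
gripper_width: 0.268
grasp_force: 59.4
```

Emit:
jog_arm(
  moves=[
    [[1, 0, 0, 1, 0, 0, -0.115], [1, 0, 0, 1, 0, 0, -0.115], [1, 0, 0, 1, 0, 0, 0], [1, 0, 0, 0.3, 0, 0, 0], [1, 0, 0, 0, 0, 0, 0], [1, 0, 0, 0, 0, 0, 0]],
  ],
)

```text
time: 12.33
tool_pos: [0.5832, -0.0012, 0.134]
tool_rot: [-0.0, 0.692, 0.722, -0.0]
contact_force: [0.7, -0.7, -2.6]
gripper_width: 0.27
grasp_force: 59.4
```

Run:
```python
from h import *
s=state(); print(s['time'],s['tool_pos'],s['joint_pos'].round(2),s['contact_force'])
plan([.585,-.001,.099],np.radians(92.5))
w=grab_frame('wrist'); pickle.dump(w,open('w5.pkl','wb'))
P=cloud(w,np.ones((480,640),bool)); print(s['tool_pos'])
h=s['tool_pos'][2]+.023
m=(P[:,2]>h-.01)&(P[:,2]<h+.008)&(abs(P[:,0]-.585)<.05)&(abs(P[:,1])<.12)
print(m.sum(),cv2.minAreaRect(P[m][:,:2].astype(np.float32)),np.percentile(P[m][:,2],[5,50,95]))
# plate height / tilt from w1
f=pickle.load(open('w1.pkl','rb')); Q=cloud(f,np.ones((480,640),bool))
q=Q[np.hypot(Q[:,0]-.5853,Q[:,1]+.0029)<.11]; A=np.c_[q[:,:2]-[.5853,-.0029],np.ones(len(q))]
print('plate plane',np.linalg.lstsq(A,q[:,2],rcond=None)[0])
cv2.imwrite('pics/w5.png',w['color'])
```

```text
12.3333 [ 0.58316486 -0.00120081  0.13399376] [-0.13  0.03  1.8  -0.    1.31 -0.17] [ 0.74531112 -0.70728247 -2.57901689]
tool shift cm [0.01 0.19 3.5 ] turn [-0.001 -0.    -0.   ] |world d [ 0.0018  0.0002 -0.035 ]
[ 0.58316486 -0.00120081  0.13399376]
30941 ((0.5804111957550049, 0.021783631294965744), (0.04981040209531784, 0.12615102529525757), 11.82093334197998) [0.15048272 0.15572271 0.15731117]
plate plane [ 1.47778941 -1.52592008  0.15672668]
```

View pics/w5.png

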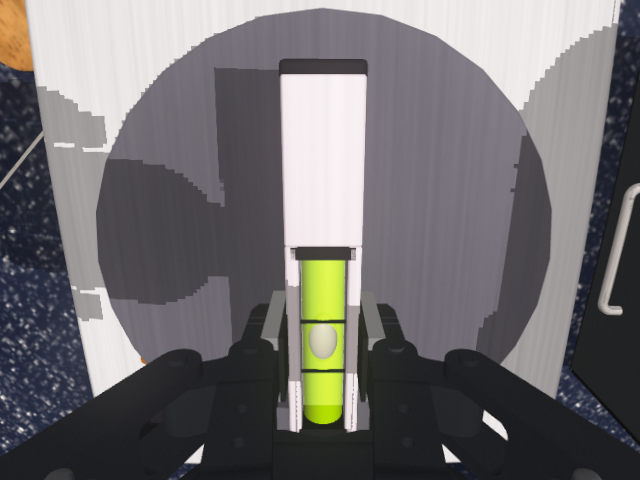

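Emit:
jog_arm(
  moves=[
    [[1, 0, 0.2, 1, 0, 0, 0], [1, 0, 0, 1.2, 0, 0, 0], [1, 0, 0, 0.8, 0, 0, 0], [1, 0, 0, 0.3, 0, 0, 0], [1, 0, 0, 0.2, 0, 0, 0], [1, 0, 0, 0, 0, 0, 0], [1, 0, 0, 0, 0, 0, 0]],
  ],
)

```text
time: 12.97
tool_pos: [0.5855, -0.0011, 0.0993]
tool_rot: [0.0, 0.691, 0.723, 0.0]
contact_force: [0.5, -0.3, -1.7]
gripper_width: 0.267
grasp_force: 59.5
```

Emit:
jog_arm(
  moves=[
    [[1, 0, 0, 0.1, 0, 0, 0], [1, 0, 0, 0.1, 0, 0, 0], [1, 0, 0, 0, 0, 0, 0], [1, 0, 0, 0, 0, 0, 0]],
  ],
)

```text
time: 13.3
tool_pos: [0.5855, -0.0011, 0.0975]
tool_rot: [0.0, 0.691, 0.723, 0.0]
contact_force: [0.3, -0.5, -2.1]
gripper_width: 0.269
grasp_force: 59.5
```

Emit:
jog_arm(
  moves=[
    [[1, 0, 0, 0.1, 0, 0, 0], [1, 0, 0, 0.1, 0, 0, 0], [1, 0, 0, 0, 0, 0, 0], [1, 0, 0, 0, 0, 0, 0]],
  ],
)

```text
time: 13.63
tool_pos: [0.5858, -0.001, 0.0962]
tool_rot: [0.0, 0.691, 0.723, 0.0]
contact_force: [-2.6, 2.4, 4.0]
gripper_width: 0.265
grasp_force: 60.1
```

Emit:
jog_arm(
  moves=[
    [[2.6, 0, 0, 0, 0, 0, 0], [3.2, 0, 0, 0, 0, 0, 0], [4, 0, 0, 0, 0, 0, 0], [5, 0, 0, 0, 0, 0, 0], [5, 0, 0, 0, 0, 0, 0], [5, 0, 0, -1.5, 0, 0, 0], [5, 0, 0, -3, 0, 0, 0], [5, 0, 0, -3.5, 0, 0, 0], [5, 0, 0, -3, 0, 0, 0], [5, 0, 0, -1, 0, 0, 0], [5, 0, 0, 0, 0, 0, 0], [5, 0, 0, 0, 0, 0, 0], [5, 0, 0, 0, 0, 0, 0], [5, 0, 0, 0, 0, 0, 0]],
  ],
)

```text
time: 14.8
tool_pos: [0.584, -0.0009, 0.2122]
tool_rot: [-0.002, 0.691, 0.723, -0.001]
contact_force: [-0.9, 0.1, -0.1]
gripper_width: 0.588
grasp_force: 0.0
```

```bash
cat > v.py <<'E'
import sys
from h import *
s=state(); print(s['time'],s['tool_pos'],s['contact_force'].round(1))
w=grab_frame('wrist'); pickle.dump(w,open(sys.argv[1]+'.pkl','wb'))
P=cloud(w,np.ones((480,640),bool))
m=(P[:,2]>.108)&(P[:,2]<.13)&(abs(P[:,0]-.58)<.04)&(abs(P[:,1])<.12)
T=P[m]; print('level',m.sum(),cv2.minAreaRect(T[:,:2].astype(np.float32)),np.percentile(T[:,2],[5,50,95]).round(4))
hsv=cv2.cvtColor(w['color'],cv2.COLOR_BGR2HSV)
g=cv2.inRange(hsv,(25,100,60),(50,255,255)); n,l,st,ce=cv2.connectedComponentsWithStats(g); print(st[np.argsort(-st[:,4])][1:5].tolist())
cv2.imwrite('pics/%s.png'%sys.argv[1],cv2.resize(w['color'][100:400,220:420],(400,600),interpolation=cv2.INTER_CUBIC))
for o in ['bubble']:
    for x in recognise(o,w)[:2]: print(o,x)
E
python3 v.py v1
```

```text
14.8 [ 0.58395974 -0.00091079  0.21224501] [-0.9  0.1 -0.1]
level 11505 ((0.5870698690414429, -0.005584657192230225), (0.024683721363544464, 0.1810302883386612), 2.4806244373321533) [0.113  0.1179 0.1194]
[[315, 191, 24, 67, 1427], [315, 259, 23, 34, 580]]
bubble {'rect': [326.8, 259.4, 19.2, 21.7], 'p': 0.62}
```

View pics/v1.png

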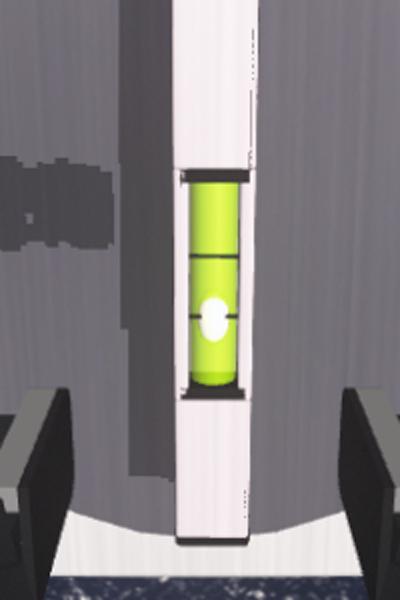

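Emit:
jog_arm(
  moves=[
    [[6, 2.5, 0, 0, 0, 0, 0], [6, 3.5, 0, 0, 0, 0, 0], [6, 3.8, 0, 0, 0, 0, 0], [6, 3.5, 0.1, 0, 0, 0, 0], [6, 2.8, 0, 0, 0, 0, 0], [6, 0, 0, 0, 0, 0, 0], [6, 0, 0, 0, 0, 0, 0]],
  ],
)

```text
time: 15.48
tool_pos: [0.5784, 0.1608, 0.2141]
tool_rot: [-0.0, 0.69, 0.724, -0.001]
contact_force: [0.5, -1.2, 1.2]
gripper_width: 0.703
grasp_force: 0.0
```

```bash
cat > k.py <<'E'
from h import *
s=state(); print(s['time'],s['tool_pos'])
w=grab_frame('wrist'); pickle.dump(w,open('k1.pkl','wb'))
P=cloud(w,np.ones((480,640),bool))
m=(P[:,2]>.106)&(P[:,2]<.125)&(np.hypot(P[:,0]-.578,P[:,1]-.162)<.03)
T=P[m]; print('knob top',m.sum(),cv2.minEnclosingCircle(T[:,:2].astype(np.float32)),np.percentile(T[:,2],[5,50,95]).round(4),T.mean(0))
r=regions_of('foot_knob',w)
for x in r[:1]: L=cloud(w,x['pixels']); print(x['p'],x['rect'],np.percentile(L,[1,50,99],axis=0).round(4))
cv2.imwrite('pics/k1.png',w['color'])
plan([.578,.162,.083],np.radians(92.5))
E
python3 k.py
```

```text
15.4833 [0.57844642 0.16084266 0.21413555]
knob top 2580 ((0.5766162276268005, 0.16162392497062683), 0.019147908315062523) [0.1081 0.1113 0.113 ] [0.57654936 0.16301909 0.11113698]
0.7 [318.6, 224.9, 61.5, 61.5] [[0.5594 0.1459 0.0915]
 [0.5766 0.1647 0.1112]
 [0.5937 0.1799 0.1135]]
tool shift cm [ 0.29 -0.06 13.15] turn [-0.001  0.001  0.001] |world d [-0.0009  0.0028 -0.1315]
```

View pics/k1.png

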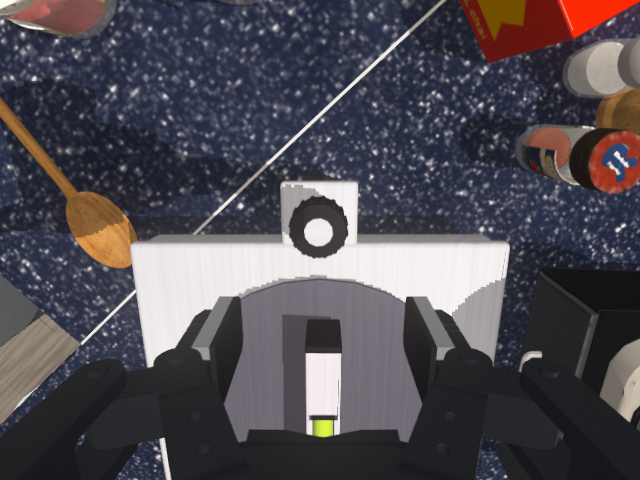

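Emit:
jog_arm(
  moves=[
    [[6, 0.2, -0.1, 2, 0, 0, 0], [6, 0, 0, 3.5, 0, 0, 0], [6, 0, 0, 3.5, 0, 0, 0], [6, 0, 0, 2, 0, 0, 0], [6, 0, 0, 1.2, 0, 0, 0], [6, 0, 0, 0.7, 0, 0, 0], [6, 0, 0, 0, 0, 0, 0], [4, 0, 0, 0, 0, 0, 0], [2, 0, 0, 0, 0, 0, 0], [2, 0, 0, 0, 0, 0, 0], [2, 0, 0, 0, 0, 0, 0], [2, 0, 0, 0, 0, 0, 0], [2, 0, 0, 0, 0, 0, 0]],
  ],
)

```text
time: 16.67
tool_pos: [0.5755, 0.1614, 0.0889]
tool_rot: [-0.002, 0.691, 0.723, -0.003]
contact_force: [-14.9, -3.4, 13.1]
gripper_width: 0.4
grasp_force: 59.6
```

Emit:
jog_arm(
  moves=[
    [[2, 0, -0.1, -0.1, 0, 0, 0.05], [2, 0, 0, 0, 0, 0, 0.1], [2, 0, 0, 0, 0, 0, 0.1], [2, 0, 0, 0, 0, 0, 0.1], [2, 0, 0, 0, 0, 0, 0.1], [2, 0, 0, 0, 0, 0, 0.1], [2, 0, 0, 0, 0, 0, 0.1], [2, 0, 0, 0, 0, 0, 0.1], [2, 0, 0, 0, 0, 0, 0.1], [2, 0, 0, 0, 0, 0, 0.1], [2, 0, 0, 0, 0, 0, 0.1], [2, 0, 0, 0, 0, 0, 0.1], [2, 0, 0, 0, 0, 0, 0.1], [2, 0, 0, 0, 0, 0, 0.1], [2, 0, 0, 0, 0, 0, 0.1], [2, 0, 0, 0, 0, 0, 0], [2, 0, 0, 0, 0, 0, 0]],
  ],
)

```text
time: 18.08
tool_pos: [0.5734, 0.1632, 0.089]
tool_rot: [-0.002, 0.997, 0.083, -0.005]
contact_force: [-16.8, 2.6, 9.6]
gripper_width: 0.399
grasp_force: 60.7
```

Emit:
jog_arm(
  moves=[
    [[3.6, 0, 0, 0, 0, 0, 0], [4.5, 0, 0, 0, 0, 0, 0], [5.5, 0, 0, 0, 0, 0, 0], [5.5, 0, 0, 0, 0, 0, 0], [5.5, 0, 0, -2, 0, 0, 0], [5.5, 0, 0, -3.5, 0, 0, 0], [5.5, 0, 0, -3.5, 0, 0, 0], [5.5, 0, 0, -3, 0, 0, 0], [5.5, -0.2, 2.7, -0.5, 0, 0, 0], [5.5, -0.3, 3.5, 0, 0, 0, 0], [5.5, -0.3, 3.8, 0, 0, 0, 0], [5.5, -0.4, 3.6, 0, 0, 0, 0], [5.5, -0.3, 3, 0, 0, 0, 0.12], [5.5, 0, 0, 0, 0, 0, 0], [5.5, 0, 0, 0, 0, 0, 0]],
  ],
)

```text
time: 19.33
tool_pos: [0.5901, -0.0062, 0.2131]
tool_rot: [0.0, 1.0, 0.022, 0.001]
contact_force: [-0.1, 0.5, 0.3]
gripper_width: 0.642
grasp_force: 0.0
```

```bash
cat > v2.py <<'E'
import sys
from h import *
s=state(); print(s['time'],s['tool_pos'],quat(s['tool_rot']).as_matrix()[:,0].round(3))
w=grab_frame('wrist'); pickle.dump(w,open(sys.argv[1]+'.pkl','wb'))
hsv=cv2.cvtColor(w['color'],cv2.COLOR_BGR2HSV)
g=cv2.inRange(hsv,(25,100,60),(50,255,255)); n,l,st,ce=cv2.connectedComponentsWithStats(g); print(st[np.argsort(-st[:,4])][1:6].tolist())
P=cloud(w,np.ones((480,640),bool))
m=(P[:,2]>.108)&(P[:,2]<.13)&(abs(P[:,0]-.585)<.03)&(abs(P[:,1])<.12)
T=P[m]; print('level',cv2.minAreaRect(T[:,:2].astype(np.float32)),np.percentile(T[:,2],[5,50,95]).round(4))
for x in recognise('bubble',w)[:1]: print(x, unproj(w,*x['rect'][:2],z=.115))
# profile along the vial: sample level axis at z .115
c=np.array(cv2.minAreaRect(T[:,:2].astype(np.float32))[0]); a=np.radians(92.5); u=np.array([np.cos(a),np.sin(a)])
gr=cv2.cvtColor(w['color'],cv2.COLOR_BGR2GRAY).astype(np.float32); sat=hsv[:,:,1].astype(np.float32)
for off in (0,.0055):
    ss=np.arange(-.036,.037,.001); n=np.array([u[1],-u[0]])*off
    uv=np.array([proj(w,[*(c+n+k*u),.115]) for k in ss]).astype(np.float32)
    print(off,'gray',cv2.remap(gr,uv[None,:,0],uv[None,:,1],1)[0].astype(int).tolist())
    print('sat',cv2.remap(sat,uv[None,:,0],uv[None,:,1],1)[0].astype(int).tolist())
E
python3 v2.py v2
```

```text
19.3333 [ 0.59013729 -0.00618599  0.213064  ] [0.999 0.043 0.001]
[[304, 235, 69, 19, 995], [266, 235, 37, 19, 700]]
level ((0.5873847603797913, -0.005927644670009613), (0.025075368583202362, 0.18054649233818054), 2.3068292140960693) [0.1131 0.1186 0.12  ]
{'rect': [319.4, 246.6, 20.6, 12.9], 'p': 0.52} [ 0.58613858 -0.00604254  0.115     ]
0 gray [109, 54, 54, 54, 86, 177, 206, 209, 210, 209, 209, 209, 209, 209, 209, 209, 209, 209, 209, 209, 209, 210, 209, 209, 209, 209, 176, 89, 191, 223, 243, 246, 246, 246, 247, 247, 247, 247, 247, 247, 247, 247, 246, 237, 217, 184, 81, 189, 208, 208, 209, 208, 208, 208, 208, 208, 208, 208, 208, 208, 208, 208, 208, 208, 208, 208, 208, 198, 167, 72, 54, 55, 54]
sat [16, 15, 15, 16, 121, 200, 175, 171, 171, 171, 172, 171, 172, 171, 171, 171, 172, 171, 171, 171, 171, 172, 172, 172, 173, 171, 160, 106, 170, 130, 19, 4, 1, 2, 3, 4, 5, 5, 4, 4, 4, 4, 2, 44, 159, 172, 87, 166, 172, 172, 171, 172, 173, 172, 172, 172, 172, 172, 173, 172, 174, 172, 172, 172, 173, 173, 173, 183, 202, 84, 14, 16, 16]
0.0055 gray [113, 54, 54, 54, 64, 155, 198, 199, 199, 199, 198, 198, 198, 199, 198, 198, 199, 198, 198, 199, 198, 199, 199, 199, 199, 197, 171, 88, 183, 199, 198, 199, 197, 196, 197, 199, 200, 200, 198, 197, 197, 199, 199, 199, 199, 177, 78, 185, 199, 199, 199, 199, 199, 198, 198, 199, 198, 199, 200, 199, 199, 198, 198, 199, 199, 199, 199, 191, 141, 53, 56, 55, 56]
sat [15, 13, 16, 10, 73, 193, 174, 174, 174, 173, 174, 174, 172, 173, 175, 175, 174, 174, 173, 174, 175, 174, 174, 174, 174, 175, 166, 116, 170, 173, 175, 175, 177, 179, 178, 172, 162, 169, 176, 177, 179, 174, 175, 176, 175, 169, 79, 171, 175, 175, 175, 176, 175, 175, 176, 175, 174, 175, 173, 175, 175, 175, 175, 174, 174, 174, 176, 182, 190, 24, 9, 13, 18]
```

Emit:
jog_arm(
  moves=[
    [[3, -0.3, 0, 0, 0, 0, 0], [1, 0, 0, 0, 0, 0, 0], [1, 0, 0, 0, 0, 0, 0], [1, 0, 0, 0, 0, 0, 0], [1, 0, 0, 0, 0, 0, 0], [1, 0, 0, 0, 0, 0, 0], [1, 0, 0, 0, 0, 0, 0], [1, 0, 0, 0, 0, 0, 0], [1, 0, 0, 0, 0, 0, 0], [1, 0, 0, 0, 0, 0, 0], [1, 0, 0, 0, 0, 0, 0], [1, 0, 0, 0, 0, 0, 0]],
  ],
)

```text
time: 20.43
tool_pos: [0.5866, -0.0047, 0.2123]
tool_rot: [-0.0, 1.0, 0.023, -0.0]
contact_force: [0.6, 0.1, -1.6]
gripper_width: 0.117
grasp_force: 0.0
```

```bash
python3 v2.py v3
python3 - <<'E'
from h import *
w=pickle.load(open('v3.pkl','rb')); cv2.imwrite('pics/v3.png',cv2.resize(w['color'][170:340,180:460],(784,476),interpolation=cv2.INTER_CUBIC))
plan([.587,-.0058,.13],np.radians(2.5))
E
```

```text
20.4333 [ 0.58663511 -0.00466587  0.21229096] [ 0.999  0.046 -0.   ]
[[269, 229, 37, 20, 705], [339, 230, 37, 19, 700], [307, 230, 31, 19, 291]]
level ((0.5872344970703125, -0.005812160670757294), (0.02501414343714714, 0.18047626316547394), 2.4628753662109375) [0.1133 0.1187 0.12  ]
{'rect': [322.8, 239.7, 27.7, 13.6], 'p': 0.63} [ 0.58720926 -0.006405    0.115     ]
0 gray [59, 54, 55, 58, 127, 191, 210, 210, 210, 210, 211, 210, 210, 210, 210, 210, 210, 210, 210, 210, 210, 210, 210, 210, 210, 210, 115, 125, 215, 233, 247, 247, 247, 248, 248, 248, 248, 248, 248, 248, 248, 248, 246, 224, 212, 148, 105, 210, 210, 210, 210, 210, 210, 210, 210, 209, 210, 209, 209, 209, 209, 209, 210, 209, 209, 209, 209, 191, 148, 58, 55, 55, 61]
sat [11, 10, 17, 28, 172, 199, 172, 173, 173, 173, 172, 172, 173, 173, 173, 172, 173, 173, 174, 172, 172, 172, 172, 172, 172, 173, 82, 141, 169, 80, 7, 3, 1, 1, 2, 3, 3, 3, 3, 2, 2, 2, 5, 130, 171, 154, 110, 173, 173, 172, 173, 173, 173, 172, 173, 172, 173, 174, 172, 172, 173, 173, 172, 172, 172, 173, 172, 195, 181, 28, 14, 15, 13]
0.0055 gray [55, 55, 55, 55, 87, 184, 202, 202, 202, 201, 202, 201, 201, 202, 203, 201, 202, 202, 202, 202, 202, 201, 201, 202, 202, 199, 108, 113, 202, 202, 201, 201, 200, 202, 202, 204, 203, 204, 203, 202, 200, 201, 202, 202, 200, 137, 106, 202, 202, 202, 202, 202, 202, 203, 202, 202, 202, 202, 202, 202, 203, 201, 202, 202, 202, 202, 201, 181, 101, 55, 56, 55, 64]
sat [12, 16, 11, 19, 127, 194, 174, 173, 174, 173, 174, 174, 174, 174, 174, 176, 175, 175, 174, 175, 175, 175, 175, 175, 174, 173, 92, 132, 174, 175, 174, 176, 177, 173, 161, 147, 147, 148, 164, 176, 177, 175, 174, 175, 174, 135, 118, 176, 176, 176, 175, 174, 176, 175, 176, 174, 175, 175, 177, 175, 174, 176, 175, 176, 176, 175, 176, 199, 111, 16, 10, 13, 15]
tool shift cm [0.03 0.11 8.23] turn [0.    0.    0.002] |world d [ 0.0004 -0.0011 -0.0823]
```

View pics/v3.png

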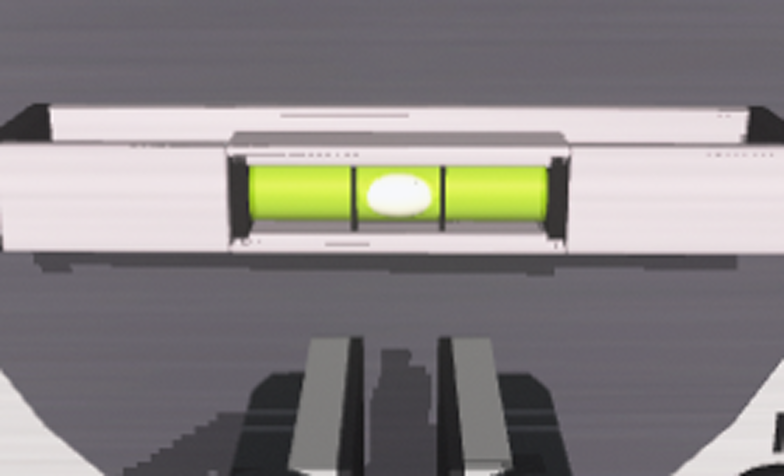

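Emit:
jog_arm(
  moves=[
    [[0, 0, 0.1, 1.5, 0, 0, 0], [0, 0, 0, 2, 0, 0, 0], [0, 0, 0, 2, 0, 0, 0], [0, 0, 0, 1.5, 0, 0, 0], [0, 0, 0, 0.8, 0, 0, 0], [0, 0, 0, 0.4, 0, 0, 0], [0, 0, 0, 0.3, 0, 0, 0], [0, 0, 0, 0, 0, 0, 0], [0, 0, 0, 0, 0, 0, 0], [0, 0, 0, 0, 0, 0, 0]],
  ],
)

```text
time: 21.37
tool_pos: [0.5875, -0.0058, 0.1286]
tool_rot: [0.0, 1.0, 0.023, 0.001]
contact_force: [0.3, 0.4, 0.4]
gripper_width: -0.001
grasp_force: 0.0
```

Emit:
jog_arm(
  moves=[
    [[0, 0, 0, 0.2, 0, 0, 0], [0, 0, 0, 0.2, 0, 0, 0], [0, 0, 0, 0.1, 0, 0, 0], [0, 0, 0, 0.1, 0, 0, 0], [0, 0, 0, 0, 0, 0, 0], [0, 0, 0, 0, 0, 0, 0], [0, 0, 0, 0, 0, 0, 0]],
  ],
)

```text
time: 21.95
tool_pos: [0.5867, -0.0056, 0.1213]
tool_rot: [-0.0, 1.0, 0.023, 0.0]
contact_force: [-0.2, 0.2, -0.3]
gripper_width: -0.003
grasp_force: 0.0
```

Emit:
jog_arm(
  moves=[
    [[0, 0, 0, 0.05, 0, 0, 0], [0, 0, 0, 0.05, 0, 0, 0], [0, 0, 0, 0, 0, 0, 0], [0, 0, 0, 0, 0, 0, 0], [0, 0, 0, 0, 0, 0, 0]],
  ],
)

```text
time: 22.37
tool_pos: [0.5867, -0.0056, 0.1203]
tool_rot: [0.0, 1.0, 0.023, 0.0]
contact_force: [-1.0, 0.0, -0.7]
gripper_width: 0.003
grasp_force: 0.0
```

Emit:
jog_arm(
  moves=[
    [[0, 0, 0, 0.05, 0, 0, 0], [0, 0, 0, 0.05, 0, 0, 0], [0, 0, 0, 0, 0, 0, 0], [0, 0, 0, 0, 0, 0, 0], [0, 0, 0, 0, 0, 0, 0]],
  ],
)

```text
time: 22.78
tool_pos: [0.5869, -0.0056, 0.1199]
tool_rot: [-0.0, 1.0, 0.023, 0.0]
contact_force: [-1.1, 0.5, 3.9]
gripper_width: 0.0
grasp_force: 2.2
```

Emit:
jog_arm(
  moves=[
    [[0, 0, 0, 0.05, 0, 0, 0], [0, 0, 0, 0, 0, 0, 0], [0, 0, 0, 0, 0, 0, 0], [0, 0, 0, 0, 0, 0, 0], [0, 0, 0, 0, 0, 0, 0]],
  ],
)

```text
time: 23.2
tool_pos: [0.587, -0.0056, 0.1198]
tool_rot: [-0.0, 1.0, 0.023, 0.0]
contact_force: [-2.5, 0.1, 6.6]
gripper_width: 0.003
grasp_force: 3.3
```

Emit:
jog_arm(
  moves=[
    [[0, 0, 0, 0.06, 0, 0, 0], [0, 0, 0, 0, 0, 0, 0], [0, 0, 0, 0, 0, 0, 0], [0, 0, 0, 0, 0, 0, 0], [0, 0, 0, 0, 0, 0, 0], [0, 0, 0, 0, 0, 0, 0], [0, 0, 0, 0, 0, 0, 0], [0, 0, 0, 0, 0, 0, 0], [0, 0, 0, 0, 0, 0, 0], [0, 0, 0, 0, 0, 0, 0], [0, 0, 0, 0, 0, 0, 0], [0, 0, 0, 0, 0, 0, 0]],
  ],
)

```text
time: 24.2
tool_pos: [0.5872, -0.0056, 0.1199]
tool_rot: [-0.0, 1.0, 0.023, 0.001]
contact_force: [-4.1, 0.7, 8.2]
gripper_width: 0.002
grasp_force: 4.3
```

Run:
```python
from h import *
fs=[]
for n in ['wrist','scene','side']:
    f=grab_frame(n); fs.append(state()['contact_force']); r=recognise('bubble',f); print(n,[(x['p'],x['rect'],unproj(f,*x['rect'][:2],z=.115).round(4)) for x in r[:1]])
    if n=='wrist': cv2.imwrite('pics/p1.png',cv2.resize(f['color'][220:420,200:440],(720,600),interpolation=cv2.INTER_CUBIC)); w=f
print(np.array(fs).round(1))
```

```text
wrist [(0.59, [315.2, 219.3, 630.5, 433.1], array([ 0.6238, -0.0029,  0.115 ]))]
scene [(0.44, [328.9, 221.5, 122.3, 65.4], array([ 0.4952, -0.1189,  0.115 ]))]
side []
[[-3.5  0.8  8.1]
 [-2.8  1.   9.1]
 [-3.5  1.1  8.7]]
```

View pics/p1.png

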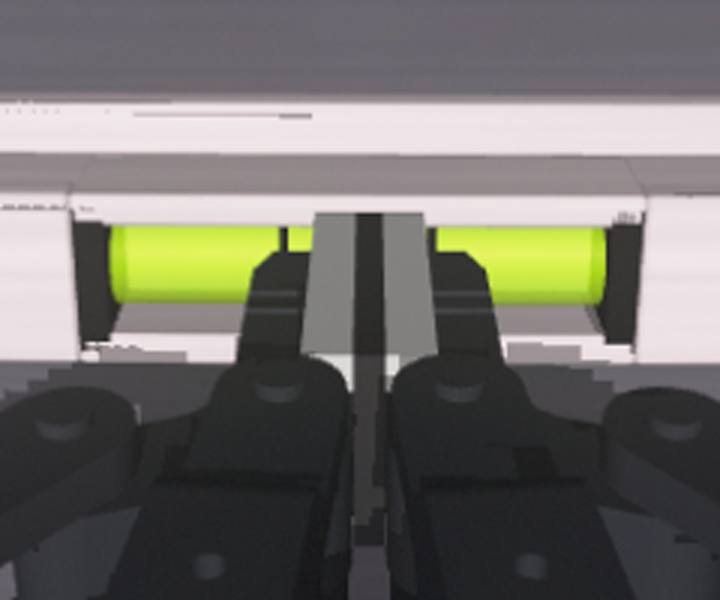

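Emit:
jog_arm(
  moves=[
    [[0, -0.03, 0, 0.04, 0, 0, 0], [0, 0, 0, 0, 0, 0, 0], [0, 0, 0, 0, 0, 0, 0], [0, 0, 0, 0, 0, 0, 0], [0, 0, 0, 0, 0, 0, 0], [0, 0, 0, 0, 0, 0, 0], [0, 0, 0, 0, 0, 0, 0], [0, 0, 0, 0, 0, 0, 0], [0, 0, 0, 0, 0, 0, 0], [0, 0, 0, 0, 0, 0, 0], [0, 0, 0, 0, 0, 0, 0], [0, 0, 0, 0, 0, 0, 0]],
  ],
)

```text
time: 25.5
tool_pos: [0.5871, -0.0056, 0.1198]
tool_rot: [-0.0, 1.0, 0.023, 0.001]
contact_force: [-3.0, 1.9, 10.4]
gripper_width: 0.001
grasp_force: 4.9
```

```bash
python3 -c "
from plant import *
print(state()['contact_force']); print(job_done())"
```

```text
[-3.02889984  1.920622   10.43529453]
the job is handed in; nothing more can be done
None
```

The job is handed in: the heat control is at off, the level lies across the plate and is released, and the bubble rested centred. I finished pressing on its middle with about 10.4 N. The fingers hid the bubble while pressing, so I inferred it stayed between the lines from the clear vial on both sides.

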